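# Fold open the bifold stock cupboard on the shop counter

### The arm

A 6-joint arm with a two-finger parallel gripper is mounted at the origin on the work surface. World frame = base frame: x ahead of the robot, y to its left, z up, the work surface at z = 0. Lengths are in m, angles in rad, forces in N, time in s.
With the tool pointing down it reaches from about 0.275 to 0.875 m from the base axis. Payload 12.5 kg.
Tool frame: the origin (TCP) lies on the centre line of the jaws, within the pads' length; the fingertips stand r.finger_overhang ahead of it and the grasp point (between the pads) lies 3 mm ahead of it (r.finger_overhang is the distance from the TCP to the fingertips, in m); z points along the fingers, y is the direction in which the jaws open and shut (so a half turn about z gives the same grasp; the last joint's range is limited). The gripper opens to 85 mm and grips with 20 to 120 N. Pads are 22 mm wide; open, the fingers measure 114 mm over their backs; the gripper's body (76 mm by 85 mm) begins 54 mm behind the grasp point. The pads swing forward as they close: fully open they stand 13 mm farther back than shut.
Start: joints at [1.155, 0.351, 1.652, -0, 1.139, -0.085], TCP at [0.179, 0.52, 0.233] pointing down, gripper open.
Joint ranges: [-2.75, 2.75], [-0.79, 2.1], [0.01, 2.65], [-1.57, 4.71], [0.07, 3.14], [-2.87, 2.87]. Speed limits (rad/s): [2.22, 2.22, 2.79, 3.14, 3.14, 3.14].

### API

Orientations are given as a unit quaternion [x, y, z, w].
In Python, from cell import r, optics gives the robot as it stands. The module is installed in compiled form; this text tells all that it offers. Calls block until the motion is done:
- r.move_to(position, orientation): joint-space move of the TCP to a pose.
- r.move_linear(position, rot=None, vel=0.15): straight line of the TCP; rot=None keeps the orientation; vel is the mean speed in m/s.
- r.set_joints(angles): joint-space move.
- r.set_gripper(opening, squeeze=None): opening from 0.0 (shut) to 1.0 (fully open); squeeze is the grip in N (None keeps the last); returns when the fingers have stopped.
- r.sleep(seconds).
- r.inverse_kinematics(position, orientation): joint angles nearest the present ones, or None.
- optics.get_image(name): name is "scene" or "top" or "wrist"; returns a dict with "pixels" (420x560x3 uint8, red, green, blue), "depth" (420x560 float32, m along the optical axis (not along the pixel's ray), 0 where there is no reading), "fx", "fy", "cx", "cy" (pixels), "camera_from_world" (4x4, takes a point from world to camera coordinates); the wrist camera has in their place "mount" (4x4, takes a point from camera to tool coordinates, whose origin is the TCP and whose axes are the flange's). Camera axes: x right, y down, z forward; pixel columns grow to the right and rows downward; lengths in m; the calibration is good to about 2 mm. A picture is of the moment at which its call begins: read the wrist's pose just before it.
A pose or a line that the arm cannot do raises r.PlanningError and nothing moves.
- r.hand_in(): hands the job in, once; it reports no verdict.
Readings, each from a call of its own:
- r.current_t(): time.
- r.current_q(): joint angles.
- r.current_qvel(): joint speeds.
- r.current_effort(): joint torques, N m.
- r.current_tool_pos(): TCP position.
- r.current_ee_rot(): TCP orientation.
- r.current_contact_force(): force on the tool from outside, world axes, zero at the start.
- r.current_torque(): the same for the moment, N m.
- r.current_opening(): opening from 0.0 (shut) to 1.0 (fully open).
Only numpy, scipy, OpenCV 4.12 (cv2) and the standard library are available. Lean on these libraries where they do the work, as an engineer would, in place of code of your own. Each camera call takes 0.05 s, during which the arm holds its last target.

### The job

Two white stock cupboards stand side by side on the shop counter. Pull the two-panel bifold door by its upright handle until both panels are folded fully open, so that the tape rolls inside can be reached, then let go; leave the one-panel door of the other cupboard shut.

Things in the scene. Friction and masses are not known exactly. Their poses are not given: they have to be found in the camera images.
- bifold_handle: Pull of the two-panel door: upright steel post, 12 mm thick, 70 long, top end free, its axis 38 mm off the lead panel's face, one bracket at its lower end. Origin: on the axis at the grip, 20 mm below the top, 215 above the counter. Fixed to the lead panel, turns with it: x square into the panel, y along it to the fold, z up. The one-panel door has a like pull.
- bifold_jamb (a point): Fixed upright axis, at counter height, of the first panel, at the left of the wider cupboard (330 mm wide, 240 high) seen from the robot. x into the cupboard, y along the track to this jamb, z up. Panels 150 wide, 12 thick, top at 226. At fold a, in mm: fold hinge x=-150 sin a, y=-150 cos a; handle post x=-(105 sin a+50 cos a), y=-(195 cos a+50 sin a), z=215.
- bifold (a joint): Fold angle a of the two-panel door, rad: 0 both panels flat and shut, 1.5 the end stop with both folded square to the front. The first panel turns by a clockwise seen from above, the lead panel with the handle by a anticlockwise, its far edge staying in the track. Starts shut or ajar (0 to 0.3); light friction, a few newtons at the handle; stays where it is left.
- plain_door (a joint): Opening angle, rad, of the one-panel door of the narrower cupboard (220 mm wide, 240 high), 0 shut; it starts shut. Both cupboards are white, 190 mm deep, clear-topped, open at the back, with their doors facing the robot; which stands left or right varies.

How it is judged:
On the way:
1. the bifold door is about half folded while the fingers pull on its handle (value of joint bifold above 0.6 rad and contact force between the fingers and bifold_handle above 0.3 N), for 0.05 s.
At the end, for the whole second after the job is handed in: The bifold door is folded open to at least 1.2 rad (its stop is at 1.5 rad) and at rest, and the one-panel door is still shut (under 0.15 rad) (value of joint bifold above 1.2 rad and velocity of joint bifold between -0.05 and 0.05 rad/s and value of joint plain_door below 0.15 rad); the robot touches nothing.
It fails at once if the one-panel door is pulled open by more than 0.15 rad (value of joint plain_door above 0.15 rad).
It also fails if it takes over 38 s, if anything falls off the work surface, if the arm or the gripper's body presses on something with over 40 N, if the wrist force passes 120 N, or if a joint passes its speed limit or range.

## Working session

There is one attempt and no reset: what is moved stays moved. The work goes in short steps, each a Python script; the robot and the scene stay as the last script left them, time stands still between calls to the robot, and variables do not carry over. Pictures are saved under pics/ and viewed, and the job is handed in when it is done.

```bash
mkdir -p pics; python3 - <<'E'
from cell import r, optics
import cv2,numpy as np
for n in("scene","top","wrist"):
    p=r.current_tool_pos(),r.current_ee_rot()
    d=optics.get_image(n)
    np.savez("pics/%s1.npz"%n,**d)
    cv2.imwrite("pics/%s1.png"%n,d["pixels"][:,:,::-1])
    print(n,d["fx"],d["cx"],d["cy"]); print(np.round(d.get("camera_from_world",d.get("mount")),3))
print(p,r.finger_overhang,r.current_t())
E
```

```text
scene 489.31527200016785 286.80792770874007 208.937350123887
[[-0.768  0.639  0.024  0.423]
 [ 0.344  0.444 -0.827 -0.12 ]
 [-0.54  -0.627 -0.561  1.713]
 [ 0.     0.     0.     1.   ]]
top 475.47043889909634 276.57616306165664 209.3463101192601
[[-0.011 -1.    -0.006  0.06 ]
 [-0.993  0.011 -0.118  0.63 ]
 [ 0.118  0.004 -0.993  1.142]
 [ 0.     0.     0.     1.   ]]
wrist 324.8572984618779 283.05561214092216 204.27557901751973
[[-0.001 -0.948 -0.317  0.081]
 [ 1.    -0.001  0.001 -0.   ]
 [-0.001 -0.317  0.948 -0.14 ]
 [ 0.     0.     0.     1.   ]]
(array([0.17850711, 0.51991225, 0.23230473]), array([ 1.64626430e-01,  9.86355845e-01, -5.21747788e-04, -1.16952164e-04])) 0.022 0.15
```

View pics/scene1.png

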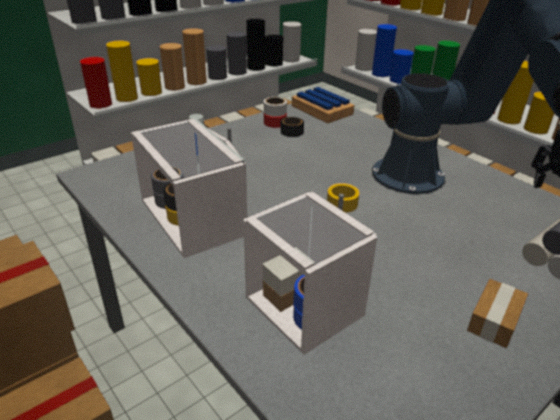

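View pics/top1.png

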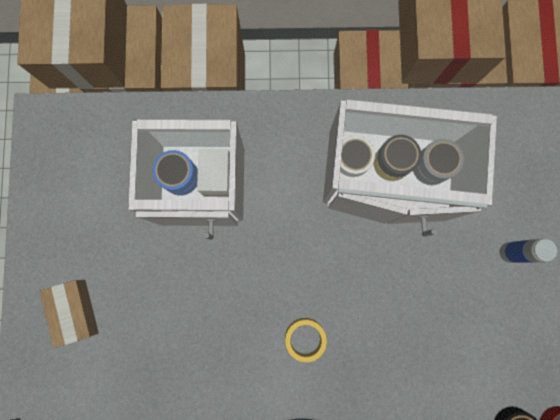

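View pics/wrist1.png

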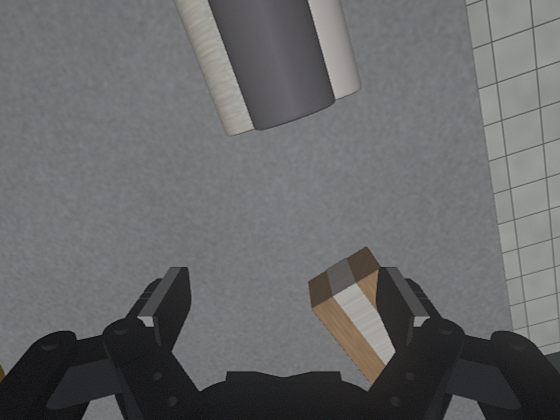

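The top view shows the bifold cupboard on the right (columns 335–495). Its jamb is near (333,200), its handle near (427,228), and the door is slightly ajar. The plain cupboard is on the left (130–237). I'll zoom in on the bifold.

```bash
python3 - <<'E'
import cv2
a=cv2.imread("pics/top1.png")[90:250,320:510]
cv2.imwrite("pics/z1.png",cv2.resize(a,None,fx=4,fy=3.75,interpolation=cv2.INTER_CUBIC))
E
```

```text
(no output)
```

View pics/z1.png

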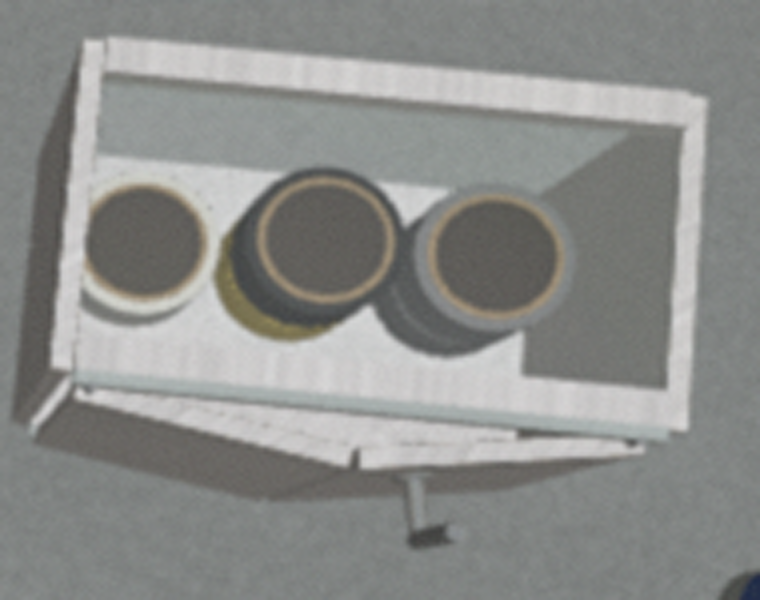

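```bash
cat > h.py <<'E'
import numpy as np
d=np.load("pics/top1.npz")
def ray(u,v,z,d=d):
    T=d["camera_from_world"];R=T[:3,:3];c=-R.T@T[:3,3]
    w=R.T@np.array([(u-d["cx"])/d["fx"],(v-d["cy"])/d["fy"],1]);return c+w*(z-c[2])/w[2]
def zm(u,v,z): return ray(320+u/4,90+v/3.75,z)
E
python3 - <<'E'
from h import *
P=lambda n,u,v,z:print(n,np.round(zm(u,v,z),4),)
T=d["camera_from_world"];print("cam",-T[:3,:3].T@T[:3,3])
P("backL",85,40,.24);P("backR",707,97,.24);P("frontL",52,370,.24);P("frontR",690,430,.24)
P("jamb",78,395,.226);P("hinge",357,462,.226);P("end",643,450,.226)
P("post",456,533,.235);P("postlow",416,540,.165)
P("flap in",70,380,.24);P("flap out",33,435,.24)
D=d["depth"]
for u,v in[(456,533),(450,535),(445,530),(460,533),(200,425),(50,405),(350,60),(300,250)]:
    U,V=320+u/4,90+v/3.75;z=D[int(round(V)),int(round(U))]
    c=np.array([(U-d["cx"])/d["fx"]*z,(V-d["cy"])/d["fy"]*z,z]);print(u,v,np.round(T[:3,:3].T@(c-T[:3,3]),3))
E
python3 - <<'E'
import cv2
a=cv2.imread("pics/scene1.png")[100:330,120:400]
cv2.imwrite("pics/z2.png",cv2.resize(a,None,fx=2.6,fy=2.6,interpolation=cv2.INTER_CUBIC))
E
```

```text
cam [0.49064345 0.04796987 1.20886069]
backL [ 0.8354 -0.0864  0.24  ]
backR [ 0.7983 -0.4111  0.24  ]
frontL [ 0.6478 -0.0644  0.24  ]
frontR [ 0.6109 -0.3902  0.24  ]
jamb [ 0.6359 -0.0792  0.226 ]
hinge [ 0.5967 -0.223   0.226 ]
end [ 0.6017 -0.3715  0.226 ]
post [ 0.5562 -0.2694  0.235 ]
postlow [ 0.5571 -0.2701  0.165 ]
flap in [ 0.6422 -0.0735  0.24  ]
flap out [ 0.6119 -0.0538  0.24  ]
456 533 [ 0.556 -0.269  0.235]
450 535 [ 0.555 -0.266  0.235]
445 530 [ 0.558 -0.264  0.236]
460 533 [ 0.556 -0.271  0.236]
200 425 [ 0.618 -0.142  0.228]
50 405 [ 0.661 -0.089  0.01 ]
350 60 [ 0.821 -0.225  0.241]
300 250 [ 0.714 -0.195  0.238]
```

View pics/z2.png

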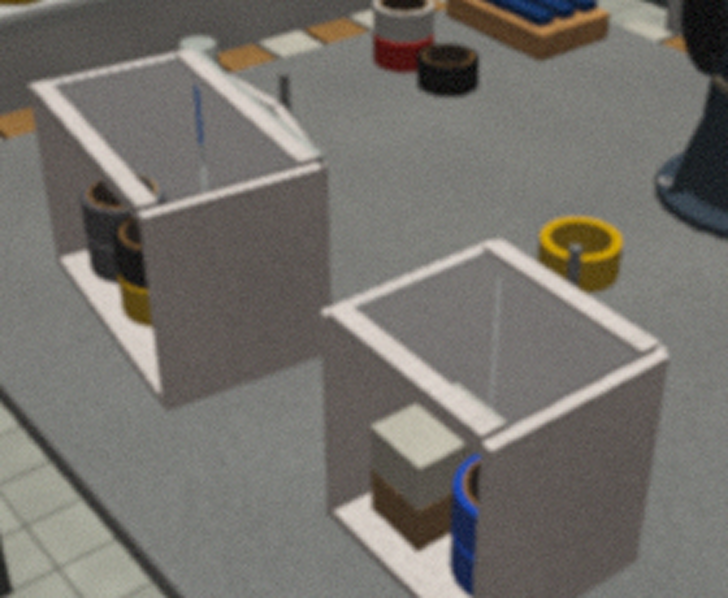

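```bash
cat >> h.py <<'E'
from scipy.spatial.transform import Rotation as Ro
J=np.array([.6436,-.0778]);ey=np.array([.1129,.9936]);ex=np.array([ey[1],-ey[0]]);th=np.arctan2(ey[1],ey[0])
def pose(a,z=.218,flip=1,dx=0,dy=0):
    p=J+ex*-(.105*np.sin(a)+.05*np.cos(a))+ey*-(.195*np.cos(a)+.05*np.sin(a))+[dx,dy]
    t=th+a; y=flip*np.array([np.cos(t),np.sin(t),0]); zz=np.array([0,0,-1.])
    return np.r_[p,z],Ro.from_matrix(np.c_[np.cross(y,zz),y,zz]).as_quat()
E
python3 - <<'E'
from h import *
from cell import r
print(pose(.15)[0])
for f in(1,-1):
  for a in(.15,.8,1.47):
    for z in(.218,.34):
      q=r.inverse_kinematics(*pose(a,z,f)); print(f,a,z,None if q is None else np.round(q,2))
E
```

```text
[ 0.5562754  -0.26944733  0.218     ]
1 0.15 0.218 [-0.53  0.49  1.48 -0.    1.17 -2.13]
1 0.15 0.34 [-0.53  0.4   1.32 -0.    1.42 -2.13]
1 0.8 0.218 [-0.51  0.4   1.62 -0.    1.12 -2.77]
1 0.8 0.34 [-0.51  0.3   1.46 -0.    1.38 -2.77]
1 1.47 0.218 None
1 1.47 0.34 None
-1 0.15 0.218 [-0.53  0.49  1.48 -0.    1.17  1.01]
-1 0.15 0.34 [-0.53  0.4   1.32 -0.    1.42  1.01]
-1 0.8 0.218 [-0.51  0.4   1.62 -0.    1.12  0.37]
-1 0.8 0.34 [-0.51  0.3   1.46 -0.    1.38  0.37]
-1 1.47 0.218 [-0.34  0.36  1.68 -0.    1.1  -0.12]
-1 1.47 0.34 [-0.34  0.25  1.52 -0.    1.37 -0.12]
```

```bash
python3 - <<'E'
from h import *
from cell import r,optics
import cv2
p=np.array(r.current_tool_pos());p[2]=.36
r.move_linear(p,vel=.3)
r.move_to(*pose(.15,.33,-1)); r.set_gripper(.6,20)
p,q=np.array(r.current_tool_pos()),r.current_ee_rot()
w=optics.get_image("wrist");s=optics.get_image("top")
cv2.imwrite("pics/w2.png",w["pixels"][:,:,::-1])
M=w["mount"];R=Ro.from_quat(q).as_matrix()
# predicted post top in wrist
X=np.r_[pose(.15)[0][:2],.235]
c=np.linalg.inv(M)@np.r_[R.T@(X-p),1]
print(p,w["fx"]*c[0]/c[2]+w["cx"],w["fy"]*c[1]/c[2]+w["cy"],r.current_t())
np.savez("pics/w2.npz",p=p,q=q,**w)
E
```

```text
[ 0.55630744 -0.26938881  0.33003577] 282.91291490281486 208.6565635455255 4.325
```

View pics/w2.png

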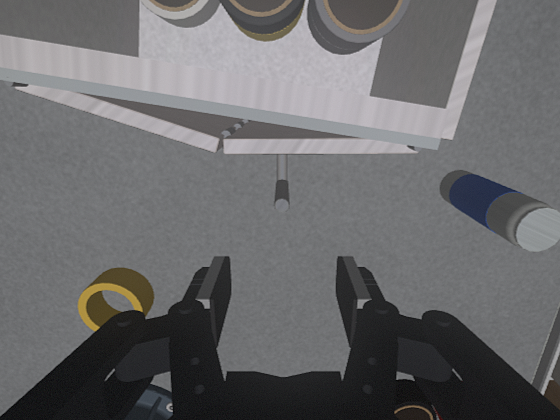

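The wrist view shows the post top at (282,204), 4.5 px (about 3 mm) from the prediction. The lead panel lies parallel to the jaw axis, so a≈0.15 holds. I'll split the offset, grasp and begin pulling.

```bash
python3 - <<'E'
from h import *
from cell import r
f=lambda:np.round(r.current_contact_force(),1)
K=dict(flip=-1,dx=.0015)
r.move_linear(pose(.15,.218,**K)[0],vel=.12); print(f())
r.set_gripper(0,25); print("op",r.current_opening(),f())
for a in(.25,.35,.45):
    p,q=pose(a,.218,**K); r.move_linear(p,q,vel=.08); print(a,f(),round(r.current_opening(),3),round(r.current_t(),2))
E
```

```text
[0.3 0.3 0.5]
op 0.12780845116783163 [-0.7  7.6  4.7]
0.25 [-0.3  8.8  5. ] 0.126 6.11
0.35 [ 1.3 10.2  3.3] 0.127 6.37
0.45 [3.9 9.3 1.9] 0.127 6.62
```

```bash
python3 - <<'E'
from h import *
from cell import r,optics
import cv2
f=lambda:np.round(r.current_contact_force(),1)
K=dict(flip=-1,dx=.0015)
for a in np.arange(.53,1.45,.08):
    p,q=pose(a,.218,**K); r.move_linear(p,q,vel=.06); print(round(a,2),f(),round(r.current_opening(),3),round(r.current_t(),2))
    if np.linalg.norm(f())>50: print("stop");break
s=optics.get_image("top");cv2.imwrite("pics/t3.png",cv2.resize(s["pixels"][60:300,300:520,::-1],None,fx=2.4,fy=2.4))
E
```

```text
0.53 [5.9 8.3 1.1] 0.125 6.88
0.61 [6.6 6.4 0.2] 0.125 7.14
0.69 [7.8 5.6 0.1] 0.127 7.42
0.77 [ 7.1  5.4 -0.8] 0.125 7.7
0.85 [ 6.8  3.6 -1.5] 0.123 8.0
0.93 [ 6.8  2.6 -1.6] 0.123 8.32
1.01 [ 6.6  1.7 -1.2] 0.125 8.64
1.09 [ 6.8  0.4 -1.8] 0.125 8.98
1.17 [ 5.9  0.6 -1.6] 0.126 9.34
1.25 [6.1 0.6 0.2] 0.122 9.71
1.33 [ 6.5 -0.4 -1.3] 0.125 10.09
1.41 [ 5.4 -0.6 -1.2] 0.122 10.48
```

View pics/t3.png

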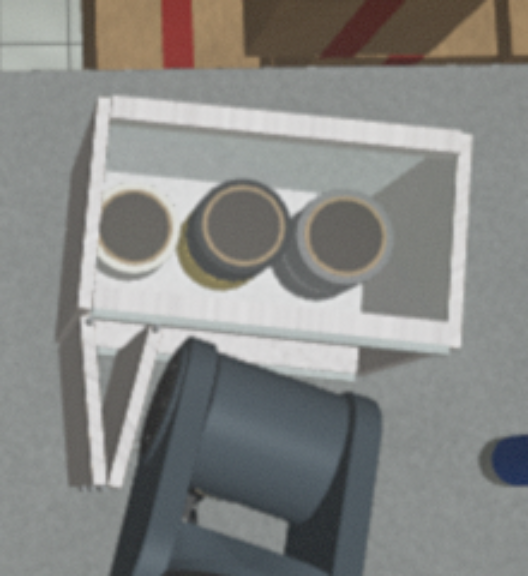

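The top view shows both panels folded out: jamb (88,318), fold (108,485), far edge (150,325), so a≈1.38. I'll pull a little further, release, rise and check.

```bash
python3 - <<'E'
from h import *
from cell import r,optics
import cv2
f=lambda:np.round(r.current_contact_force(),1)
p,q=pose(1.45,.218,flip=-1,dx=.0015); r.move_linear(p,q,vel=.05); print(f())
r.set_gripper(.6); r.sleep(.2); print(r.current_opening(),f())
p=np.array(r.current_tool_pos())
r.move_linear([p[0],p[1],.36],vel=.12); print(f())
r.move_to([.32,-.3,.4],r.current_ee_rot()); r.sleep(.3)
s=optics.get_image("top");cv2.imwrite("pics/t4.png",s["pixels"][:,:,::-1]); print(f(),r.current_t())
E
```

```text
[ 6.7 -0.4 -1.4]
0.6042437485387882 [-0.2 -0.1  1.2]
[ 0.8 -0.1 -0.7]
[-0.  -0.7  0.1] 14.2167
```

View pics/t4.png

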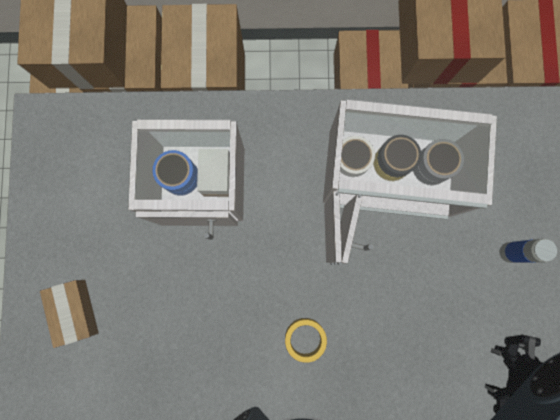

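The door stands folded, with jamb (337,195), fold (343,262) and far edge (358,198), so a≈1.4. The plain door at (135–230, 213) looks the same as in the first picture, and the gripper is clear.

```bash
python3 -c "
from cell import r
r.hand_in(); print(r.current_t())"
```

```text
the job is handed in; nothing more can be done
the job is handed in; nothing more can be done
```

The bifold door is folded open and released, the one-panel door was left alone, and the job is handed in (the interface reports no verdict). I found the jamb, track direction and starting fold (about 0.15 rad) in the top view. I then gripped the post lightly from above and pulled it along its arc, turning the gripper with the panel, to a commanded 1.45 rad.

- **Door angle:** the last top view puts the fold at about 1.4 rad, measured from pixels since the joint can't be read directly. The one-panel door looks unchanged from the first picture.
- **Forces and time:** the gripper stayed closed on the post for the whole pull, with the tool force at or below about 11 N. After the retreat it read about 0.7 N, with the gripper well clear. The last clock reading was 14.2 s.
- **Disagreement:** the wrist camera saw the post about 3 mm from where the top camera put it, so I split the difference. My first jamb estimate from the picture was also about 8 mm off, probably because I picked the panel's outer face. I corrected it from the post position.

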